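# Clip the work lamp to the bench dog and level its arm

### The job

Push the work lamp along the bench, without lifting it, until its two sprung jaws snap fully round the round steel post (the bench dog). Then press the lamp's raised arm down until it is level, and leave it there. Do not shove the stone or the pot out of the way.

Things in the scene. Friction and masses are not known exactly. Their poses are not given: they have to be found in the camera images.
- lamp: Loose battery work lamp, 0.6 to 0.95 kg: a grey block foot 90 x 85 x 42 mm flat on the bench, two dark sprung jaws in front, a raised arm on top. Origin: on the foot's underside, 40 mm ahead of its back; x points ahead (where the jaws point), y to its left, z up. Sliding it takes 3 to 7 N; snapping the jaws over the post about 3 to 12 N more. Two cheeks for the arm's pivot rise to z = 104 mm at x = 22 to 48 mm.
- lamp_back (a point): Middle of the flat upright back face of the lamp's foot (face 85 mm wide, 42 mm high), free to push on: x = -40, y = 0, z = 21 mm of the lamp. Same axes as the lamp.
- lamp_seat (a point): Point on the lamp (x = 108.5, y = 0, z = 33 mm of its frame) where the post's axis stands once the jaws have snapped round it; the post then has about 2 mm of play and rests near a rubber stop whose face is at x = 95 mm.
- lamp_arm (a joint): Tilt of the lamp's arm, rad: 0 = level, pointing ahead over the jaws; positive = raised; stops at -0.5 and 1.2. Pivot at x = 35, z = 90 mm of the lamp. Aluminium bar 18 mm wide, 10 mm thick, reaching 166 mm from the pivot; a black shade 60 mm wide hangs 30 mm below its end. Friction (0.2 N m) holds it: 80 mm out, 3 N presses it down. Level, the bar's top is 95 mm above the bench.
- jaw_left (a joint): Opening of the lamp's left (+y) jaw, rad: 0 = shut by its spring, about 0.06 as the post passes. The jaws fill z = 22 to 44 mm and reach x = 157 mm of the lamp; their flared mouth (x = 155 mm) is 44 mm wide inside and narrows to a 16 mm throat at x = 120 mm, behind which the post snaps into a pocket.
- jaw_right (a joint): The same for the lamp's right (-y) jaw.
- bench_dog: Fixed upright round steel post, 24 mm diameter, 65 mm high, standing in the bench. Origin: centre of its foot on the bench, on its axis; x axis points roughly away from the lamp.
- limestone: Loose pale stone block 75 x 94 x 42 mm beyond the post; bystander. Origin: centre of the underside.
- pot: Loose white pot, 64 mm diameter, 50 mm high, on the far side of the post; bystander. Origin: centre of the underside.
There are look-alikes about, which are no part of the job. Several things have the shape of the bench_dog; the one meant has the colours described above.

How it is judged:
By the outcome, as a careful person would: the job done as asked, in the order asked, and still so for the second after the job is handed in, with the robot touching nothing.
It also fails if it takes over 56 s, if anything falls off the work surface, if the arm or the gripper's body presses on something with over 40 N, if the wrist force passes 120 N, or if a joint passes its speed limit or range.

### The arm

A 6-joint arm with a two-finger parallel gripper is mounted at the origin on a cart in front of the work surface, level with it; the furniture and walls round the work are solid. World frame = base frame: x ahead of the robot, y to its left, z up, the work surface at z = 0. Lengths are in m, angles in rad, forces in N, time in s.
With the tool pointing down it reaches from about 0.35 to 0.775 m from the base axis. Payload 5.5 kg.
Tool frame: the origin (TCP) lies at the very end of the fingers, on their centre line; the grasp point (between the pads) lies env.pinch_z behind it (env.pinch_z is the distance from the TCP to the grasp point, in m); z points along the fingers, y is the line along which they close (so a half turn about z gives the same grasp; the last joint's range is limited). The gripper opens to 85 mm and grips with 20 to 120 N. Pads are 22 mm wide; open, the fingers measure 114 mm over their backs; the gripper's body (76 mm by 85 mm) begins 54 mm behind the grasp point. The pads swing forward as they close: fully open they stand 13 mm farther back than shut.
Start: joints at [1.158, 0.313, 0.046, 1.304, 0, 1.431], TCP at [0.155, 0.554, 0.231] pointing down, gripper open.
Joint ranges: [-2.76, 2.76], [-0.86, 1.69], [-1.03, 1.26], [-2.2, 2.34], [-1.47, 1.5], [-3.14, 3.14]. Speed limits (rad/s): [2.57, 2.57, 3.14, 3.14, 3.14, 3.14].

### API

Orientations are given as a unit quaternion [w, x, y, z].
In Python, from workcell import env, eyes gives the robot as it stands.
- The arm moves only by the shell command python3 -m jog 'ROWS' [FORCE]. ROWS is JSON, one flat list of numbers, 7 for each row, row after row: the shift along the world's x, y, z as a fraction of full scale, then the turn, a rotation vector about the world's x, y, z as a fraction of full scale, then the opening, from -1 (shut) to 1 (fully open), so that 0 is half open. A call has 1 to 12 rows; each row is the pose to reach, as a shift and turn from the pose commanded when the call began, turning the shorter way round; what a row does not reach only later rows make up. Full scale, the value 1, is 20 cm for a shift and pi rad for a turn. A row lasts 1/12 s, in which the tool goes at most 41.7 mm and 7.16 degrees, less where a joint would pass 70% of its speed; a pose out of reach is approached as far as the arm can. A call with a number of a shift or a turn outside -1 to 1 is refused whole. A call with a gripper value outside its range is refused whole. The fingers move at their own pace and stop on an object; FORCE is the grip in N (left out, the last holds). Time passes only in rows, so rows that repeat a pose let the fingers close. It gives the time, the measured TCP pose, the force, the opening and the grip force at its end, in the units of the state.
- env.get_state(): the state, without advancing time (a new reading comes with each control period).
- eyes.read_camera(name): name is "side" or "top" or "wrist"; returns (picture, depth): 384x512x3 uint8, red, green, blue; 384x512 float32, m along the optical axis (not along the pixel's ray), 0 where there is no reading.
- eyes.calibration(name): a dict with "fx", "fy", "cx", "cy" (pixels), "R" (3x3) and "t" (3): a world point X has camera coordinates R X + t; the wrist camera has in their place "tool_from_camera" (4x4, takes a point from camera to tool coordinates, whose origin is the TCP and whose axes are the flange's). Camera axes: x right, y down, z forward; pixel columns grow to the right and rows downward; lengths in m; the calibration is good to about 2 mm. A picture is of the moment at which its call begins: read the wrist's pose just before it. calibration takes no time and is no camera call.
- env.hand_in(): hands the job in; it is judged then, once.
The state is a dict: "clock": time; "joint_pos": joint angles; "qvel": joint speeds; "tau": joint torques, N m; "tcp_pos": TCP position; "orientation": TCP orientation; "wrist_force": force on the tool from outside, world axes, zero at the start; "ft_torque": the same for the moment, N m; "finger_gap": finger opening in m; "grip_force": force on a finger pad.
Only numpy, scipy, OpenCV 4.12 (cv2) and the standard library are available. Lean on these libraries where they do the work, as an engineer would, in place of code of your own. Each camera call takes 0.05 s, during which the arm holds its last target. There are 200 camera calls.

## Working session

There is one attempt and no reset: what is moved stays moved. The work goes in short steps, Python scripts to look and compute and a shell command to move; the robot and the scene stay as the last step left them, time stands still between calls to the robot, and variables do not carry over. Pictures are saved under pics/ and viewed, at most 10 in all, crops included, and the job is handed in when it is done.

```bash
mkdir -p pics; ls
cat > h.py <<'E'
import numpy as np, cv2
from workcell import env, eyes
def snap(n):
    p,d=eyes.read_camera(n); np.savez(f'pics/{n}.npz',p=p,d=d); return p,d
def world(n,u,v,d):
    c=eyes.calibration(n); z=d
    P=np.stack([(u-c['cx'])/c['fx']*z,(v-c['cy'])/c['fy']*z,z],-1)
    return (P-c['t'])@np.array(c['R'])
def ray(n,u,v,h):
    c=eyes.calibration(n);R=np.array(c['R']);o=-R.T@np.array(c['t'])
    r=R.T@np.array([(u-c['cx'])/c['fx'],(v-c['cy'])/c['fy'],1]); return o+r*(h-o[2])/r[2]
E
python3 - <<'E'
from h import *
for n in('top','side'):
    p,d=snap(n); cv2.imwrite(f'pics/{n}0.png',cv2.resize(p[:,:,::-1],(768,576)))
    c=eyes.calibration(n);print(n,-np.array(c['R']).T@c['t'],c['R'],c['fx'])
s=env.get_state();print(s,env.pinch_z)
E
```

```text
pics
top [0.34345944 0.39174187 1.25492731] [[ 1.86964840e-02 -9.99818732e-01  3.59788363e-03]
 [-9.86345355e-01 -1.90332058e-02 -1.63586606e-01]
 [ 1.63625433e-01 -4.90261442e-04 -9.86522416e-01]] 458.4279903449133
side [0.37366274 1.11220686 0.49849875] [[-0.97944228 -0.20092026  0.01799613]
 [-0.11205285  0.46770356 -0.87675398]
 [ 0.16774078 -0.86074644 -0.48060233]] 357.688393828373
{'clock': 0.1, 'joint_pos': array([ 1.15837829e+00,  3.13964702e-01,  4.50906724e-02,  1.30362103e+00,
       -1.18876054e-05,  1.43121297e+00]), 'qvel': array([-3.87161492e-05, -2.44429826e-03,  2.92274364e-03,  1.83594371e-03,
        3.96299479e-04,  2.86144138e-04]), 'tau': array([ 4.37111928e-03, -4.81723380e+01,  2.99244350e+01,  1.27323467e-02,
       -1.28329816e-04, -2.84772312e-06]), 'tcp_pos': array([0.15475585, 0.55329939, 0.23047486]), 'orientation': array([-2.25741830e-04,  1.35994567e-01,  9.90709219e-01, -8.18839887e-04]), 'wrist_force': array([-0.78759707, -0.22393634,  0.36430667]), 'ft_torque': array([0.04711856, 0.02708964, 0.01552238]), 'grip_force': 0.0, 'finger_gap': 0.08595445091003953} 0.0187
```

View pics/top0.png

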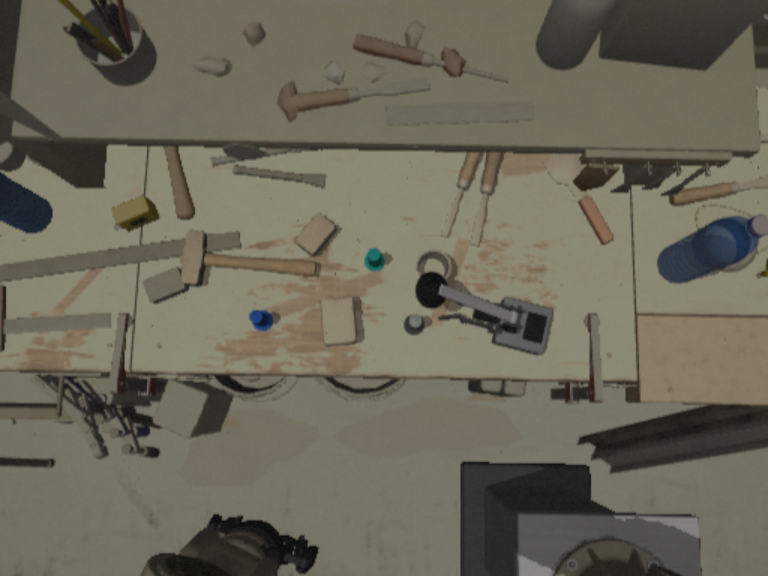

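View pics/side0.png

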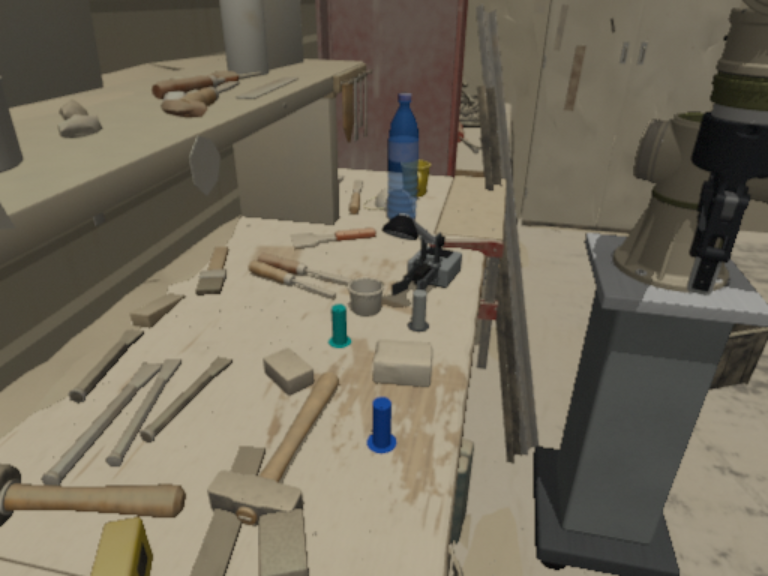

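Bench_dog candidates in the top view (768x576 px): grey post (414,323), blue post (261,319), teal post (374,260). The grey one, by the lamp's jaws, fits "steel". The lamp's foot is at (523,327), its jaws point left (+y), and its shade is at (431,290). The pot is at (435,265) and the stone at (340,320). Next I'll take a close crop and measure.

Run:
```python
from h import *
f=np.load('pics/top.npz');p,d=f['p'],f['d']
a=cv2.resize(p[150:250,205:385],None,fx=4.4,fy=4.4,interpolation=cv2.INTER_CUBIC);cv2.imwrite('pics/c1.png',a[:,:,::-1])
v,u=np.mgrid[150:250,205:385]; W=world('top',u,v,d[150:250,205:385].astype(float))
np.save('pics/W.npy',W)
def pr(nm,m):
    m=m&(W[...,2]>0.005);n,l,st,c=cv2.connectedComponentsWithStats(m.astype(np.uint8))
    for i in range(1,n):
        if st[i,4]>12:
            q=W[l==i].astype(np.float32);r=cv2.minAreaRect(q[:,:2]);print(nm,st[i,4],c[i]+[205,150],q.mean(0).round(4),'h',np.percentile(q[:,2],[5,50,95]).round(3),'rect',np.round(r[0],4),np.round(r[1],4),round(r[2],1))
z=W[...,2]
pr('foot/42',(z>.036)&(z<.047)); pr('post',(z>.055)&(z<.075)); pr('pot',(z>.047)&(z<.055));pr('high',(z>.09))
pr('all',z>.012)
```

```text
Traceback (most recent call last):
cv2.error: OpenCV(4.12.0) /io/opencv/modules/imgproc/src/convhull.cpp:143: error: (-215:Assertion failed) total >= 0 && (depth == CV_32F || depth == CV_32S) in function 'convexHull'
```

View pics/c1.png

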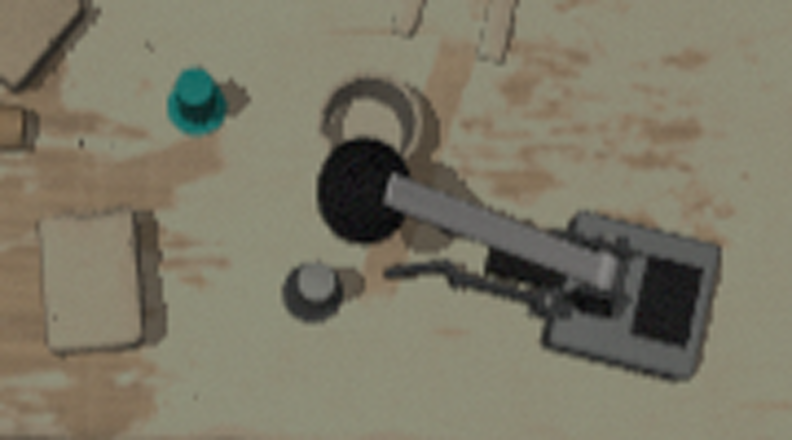

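The crop shows the grey post's top at about (318,283), clear of the left jaw tip at (395,270). The foot runs from x=545 to 718, turned about 14° so that its jaws point slightly up-image.

Run:
```python
from h import *
W=np.load('pics/W.npy');z=W[...,2]
p=np.load('pics/top.npz')['p'][150:250,205:385]
def pr(nm,m):
    n,l,st,c=cv2.connectedComponentsWithStats(m.astype(np.uint8))
    for i in range(1,n):
        if st[i,4]>25:
            q=np.ascontiguousarray(W[l==i],dtype=np.float32);r=cv2.minAreaRect(np.ascontiguousarray(q[:,:2]));print(nm,st[i,4],(c[i]).round(1),q.mean(0).round(4),'h',np.percentile(q[:,2],[5,50,95]).round(3),'rect',np.round(r[0],4),np.round(r[1],4),round(r[2],1))
pr('foot/42',(z>.036)&(z<.047)); pr('post',(z>.058)&(z<.072)); pr('pot',(z>.046)&(z<.055));pr('high',(z>.09))
pr('jaw',(z>.018)&(z<.05))
g=lambda cu,cv:[ (205+cu/4.4-.4), (150+cv/4.4-.4)]
for nm,cu,cv_,h in [('footBL',697,380,.042),('footBR',720,243,.042),('footFL',545,345,.042),('footFR',580,212,.042),('post',318,283,.065),('jawtipL',388,272,.044),('pads',668,303,.042)]:
    print(nm,ray('top',*g(cu,cv_),h).round(4))
```

```text
foot/42 35 [85.  20.3] [0.5975 0.31   0.0431] h [0.038 0.044 0.047] rect [0.5972 0.3097] [0.058 0.02 ] 79.3
foot/42 644 [20.  63.5] [0.4773 0.4818 0.0407] h [0.037 0.041 0.045] rect [0.4776 0.482 ] [0.0824 0.059 ] 6.1
foot/42 985 [139.9  67. ] [0.474  0.1629 0.042 ] h [0.038 0.042 0.046] rect [0.487  0.2021] [0.1925 0.0851] 76.5
post 60 [43.9 19.6] [0.5931 0.4205 0.0631] h [0.06  0.063 0.066] rect [0.5932 0.4206] [0.0216 0.0216] 26.8
post 62 [71.4 63.9] [0.4762 0.3461 0.064 ] h [0.06  0.064 0.067] rect [0.4761 0.3469] [0.0211 0.0209] 2.3
pot 58 [83.3 21.6] [0.5927 0.315  0.0488] h [0.047 0.048 0.052] rect [0.5897 0.3149] [0.0377 0.0621] 3.0
pot 39 [125.   68.2] [0.4695 0.2037 0.0484] h [0.046 0.048 0.053] rect [0.473  0.2015] [0.0219 0.0249] 79.8
high 887 [102.   49.8] [0.5011 0.2749 0.1576] h [0.096 0.166 0.185] rect [0.4252 0.2772] [0.1852 0.212 ] 76.7
jaw 258 [6.8 7.5] [0.6323 0.5238 0.0284] h [0.023 0.029 0.033] rect [0.627  0.5176] [0.0548 0.0497] 2.3
jaw 148 [84.9 23.6] [0.5893 0.3099 0.0395] h [0.021 0.044 0.049] rect [0.5822 0.3134] [0.0625 0.052 ] 84.2
jaw 33 [ 1.7 28.4] [0.575  0.5364 0.0214] h [0.019 0.021 0.025] rect [0.5754 0.534 ] [0.025  0.0144] 1.1
jaw 710 [20.3 64. ] [0.4761 0.481  0.0399] h [0.034 0.04  0.044] rect [0.4774 0.4816] [0.0841 0.0601] 6.3
jaw 1147 [138.3  67.2] [0.4735 0.1673 0.0413] h [0.032 0.042 0.047] rect [0.487  0.2026] [0.1948 0.0859] 76.8
footBL [0.4246 0.1158 0.042 ]
footBR [0.5078 0.1003 0.042 ]
footFL [0.4439 0.2069 0.042 ]
footFR [0.5251 0.1851 0.042 ]
post [0.4762 0.3448 0.065 ]
jawtipL [0.486  0.3018 0.044 ]
pads [0.4706 0.1325 0.042 ]
```

```bash
cat >> h.py <<'E'
def lampframe(W,o,th):
    f=np.array([np.sin(th),np.cos(th)]);l=np.array([-f[1],f[0]]);q=W[...,:2]-o
    return np.stack([q@f,q@l,W[...,2]],-1)
E
python3 - <<'E'
from h import *
W=np.load('pics/W.npy')
for th in (12.5,13.2,14):
    o=np.array([.487,.2024])-.0585*np.array([np.sin(np.radians(th)),np.cos(np.radians(th))])
    L=lampframe(W,o,np.radians(th)).reshape(-1,3)
    m=(L[:,2]>.036)&(L[:,2]<.047)&(L[:,0]<.06)&(L[:,0]>-.06)
    print(th,o.round(4),np.percentile(L[m],[1,50,99],axis=0).round(4).tolist())
    for a,b in((.04,.07),(.07,.1),(.1,.13)):
        s=L[(L[:,0]>a)&(L[:,0]<b)&(L[:,2]>.09)];print(a,s.mean(0).round(4))
    for a in np.arange(.01,.06,.008):
        s=L[(abs(L[:,0]-a)<.004)&(L[:,2]>.06)&(abs(L[:,1])<.06)]
        if len(s):print('  ',a.round(3),len(s),s.min(0).round(3)[1:],s.max(0).round(3)[1:],np.median(s[:,1]).round(4))
E
```

```text
12.5 [0.4743 0.1453] [[-0.0367, -0.0408, 0.0365], [0.0001, 0.0051, 0.0418], [0.0567, 0.0425, 0.0469]]
0.04 [0.0521 0.0026 0.1047]
0.07 [0.0852 0.0003 0.128 ]
0.1 [ 0.1151 -0.0003  0.1479]
   0.026 24 [-0.016  0.078] [0.025 0.107] 0.0007
   0.034 53 [-0.022  0.09 ] [0.025 0.105] 0.0037
   0.042 55 [-0.021  0.079] [0.025 0.105] 0.0058
   0.05 40 [-0.016  0.065] [0.022 0.108] 0.0036
   0.058 23 [-0.009  0.102] [0.009 0.113] 0.0007
13.2 [0.4736 0.1454] [[-0.0369, -0.0413, 0.0365], [0.0, 0.0044, 0.0418], [0.0566, 0.0419, 0.0469]]
0.04 [0.0522 0.0023 0.1047]
0.07 [0.0852 0.0006 0.128 ]
0.1 [0.1151 0.0004 0.1479]
   0.026 24 [-0.017  0.078] [0.025 0.107] 0.0004
   0.034 51 [-0.022  0.09 ] [0.025 0.105] 0.0057
   0.042 59 [-0.022  0.079] [0.025 0.105] 0.0055
   0.05 38 [-0.016  0.065] [0.019 0.108] 0.0029
   0.058 23 [-0.009  0.102] [0.009 0.113] 0.0007
14 [0.4728 0.1456] [[-0.0369, -0.042, 0.0365], [0.0, 0.0035, 0.0418], [0.0564, 0.0413, 0.0469]]
0.04 [0.0522 0.0022 0.1047]
0.07 [0.0852 0.001  0.128 ]
0.1 [0.1151 0.0011 0.1479]
   0.026 22 [-0.017  0.078] [0.025 0.107] 0.0029
   0.034 53 [-0.022  0.09 ] [0.025 0.105] 0.0031
   0.042 59 [-0.023  0.079] [0.024 0.105] 0.0053
   0.05 38 [-0.016  0.065] [0.019 0.108] 0.0028
   0.058 23 [-0.009  0.102] [0.009 0.113] 0.0007
```

Arm angle is about 0.59 rad, and the cheeks are about 46 mm wide over the bolts. The lamp yaw is 13°, so it has to turn about 10° and its axis has to shift onto the post. I'll hold it by the pivot cheeks to turn and slide it on the bench, then push on its back face to snap the jaws.

```bash
python3 -m jog '[0.8,-0.94,0.1,0,0,0.257,1,0.8,-0.94,0.1,0,0,0.257,1,0.8,-0.94,0.1,0,0,0.257,1,0.8,-0.94,0.1,0,0,0.257,1,0.8,-0.94,0.1,0,0,0.257,1,0.8,-0.94,0.1,0,0,0.257,1,0.8,-0.94,0.1,0,0,0.257,1,0.8,-0.94,0.1,0,0,0.257,1,0.8,-0.94,0.1,0,0,0.257,1]'; python3 -m jog '[0.83,-0.94,0,0,0,0.257,1,0.83,-0.94,0,0,0,0.257,1,0.83,-0.94,0,0,0,0.257,1,0.83,-0.94,0,0,0,0.257,1,0.83,-0.94,0,0,0,0.257,1,0.83,-0.94,0,0,0,0.257,1,0.83,-0.94,0,0,0,0.257,1,0.83,-0.94,0,0,0,0.257,1,0.83,-0.94,0,0,0,0.257,1,0.83,-0.94,0,0,0,0.257,1,0.83,-0.94,0,0,0,0.257,1]'
python3 - <<'E'
from h import *
s=env.get_state();print(s['tcp_pos'],s['orientation'],s['joint_pos'])
p,d=snap('wrist');cv2.imwrite('pics/w1.png',p[:,:,::-1])
E
```

```text
clock: 0.85
tcp_pos: [0.3155, 0.365, 0.2512]
orientation: [-0.0, -0.262, 0.965, 0.0]
wrist_force: [-0.5, 0.9, -0.6]
finger_gap: 0.0856
grip_force: 0.0
clock: 1.77
tcp_pos: [0.4799, 0.1792, 0.2511]
orientation: [-0.0, -0.622, 0.783, 0.0]
wrist_force: [-0.2, -0.8, 0.0]
finger_gap: 0.0854
grip_force: 0.0
[0.47987664 0.17920797 0.25112385] [-3.09313327e-04 -6.21820344e-01  7.83159744e-01  4.22854323e-04] [ 2.00310193e-01  1.86687538e-01 -7.16638263e-02  1.31337988e+00
  4.73133860e-04 -1.14182009e+00]
```

View pics/w1.png

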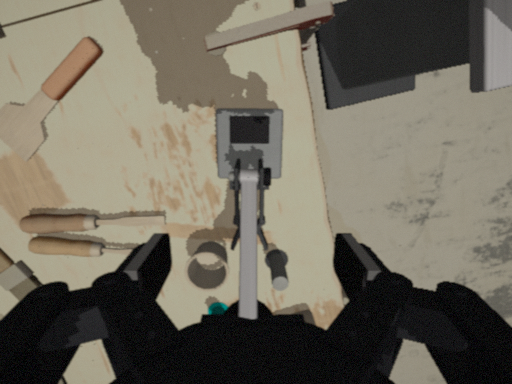

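The wrist view shows the foot (217–282, 108–178) square to the tool, the pivot at about (249,178), the post at (277,270), and the arm running back under the gripper. I'll measure the lamp from this depth.

```bash
cat >> h.py <<'E'
from scipy.spatial.transform import Rotation as Ro
def wristW(d,s):
    c=eyes.calibration('wrist');T=np.array(c['tool_from_camera']);v,u=np.mgrid[0:384,0:512]
    P=np.stack([(u-c['cx'])/c['fx']*d,(v-c['cy'])/c['fy']*d,d],-1).astype(float)@T[:3,:3].T+T[:3,3]
    q=s['orientation'];return Ro.from_quat([q[1],q[2],q[3],q[0]]).apply(P.reshape(-1,3)).reshape(P.shape)+s['tcp_pos']
E
python3 - <<'E'
from h import *
s=env.get_state();d=np.load('pics/wrist.npz')['d'];W=wristW(d,s);np.save('pics/WW.npy',W)
print(np.array(eyes.calibration('wrist')['tool_from_camera']).round(3))
for n,(u,v) in dict(footBL=(280,112),pad=(250,130),pivot=(249,178),bar=(249,230),post=(281,283),bench=(180,150)).items(): print(n,W[v,u].round(4),d[v,u])
z=W[...,2]
m=(z>.037)&(z<.047)&(d>0);m[:,:205]=0;m[:,300:]=0;m[185:]=0
q=W[m].astype(np.float32);print(cv2.minAreaRect(np.ascontiguousarray(q[:,:2])),m.sum())
m=(z>.058)&(z<.07);m[:,:262]=0;m[:,295:]=0;m[:255]=0;print('post',np.median(W[m],axis=0),m.sum(),np.ptp(W[m],axis=0))
E
```

```text
[[ 0.001 -0.961 -0.275  0.07 ]
 [ 1.     0.001 -0.001  0.   ]
 [ 0.001 -0.275  0.961 -0.143]
 [ 0.     0.     0.     1.   ]]
footBL [0.431  0.1211 0.0417] 0.3392208
pad [0.4721 0.1338 0.0459] 0.3411607
pivot [0.4839 0.181  0.0985] 0.3039678
bar [0.4945 0.2281 0.1302] 0.286823
post [0.477  0.3441 0.066 ] 0.3784913
bench [5.777e-01 1.416e-01 2.000e-04] 0.39383712
((0.47829192876815796, 0.1515621393918991), (0.08994140475988388, 0.08494272083044052), 76.68339538574219) 4085
post [0.47907782 0.3427492  0.06475055] 235 [0.02319142 0.02346115 0.00928997]
```

The sizes fit: foot 90.0 x 84.9 mm at yaw 13.3°, post top at 65 mm. Now I'll descend over the cheeks and grip gently.

```bash
python3 -m jog '[0.025,0,-0.1,0,0,0,1,0.025,0,-0.25,0,0,0,1,0.025,0,-0.4,0,0,0,1,0.025,0,-0.55,0,0,0,1,0.025,0,-0.7,0,0,0,1,0.025,0,-0.8,0,0,0,1,0.025,0,-0.87,0,0,0,1,0.025,0,-0.91,0,0,0,1,0.025,0,-0.91,0,0,0,1,0.025,0,-0.91,0,0,0,1]'; python3 -m jog '[0,0,0,0,0,0,0,0,0,0,0,0,0,-0.2,0,0,0,0,0,0,-0.4,0,0,0,0,0,0,-0.6,0,0,0,0,0,0,-0.6,0,0,0,0,0,0,-0.6,0,0,0,0,0,0,-0.6,0,0,0,0,0,0,-0.6]' 25
```

```text
clock: 2.65
tcp_pos: [0.4857, 0.1785, 0.0697]
orientation: [-0.0, -0.622, 0.783, 0.0]
wrist_force: [-1.0, -0.6, 0.0]
finger_gap: 0.0853
grip_force: 0.0
clock: 3.32
tcp_pos: [0.485, 0.1781, 0.0697]
orientation: [-0.0, -0.622, 0.783, 0.001]
wrist_force: [-4.7, 1.2, 6.0]
finger_gap: 0.0326
grip_force: 29.9
```

```bash
python3 -m jog '[-0.005,0,0,0,0,0.01,-0.6,-0.01,0,0,0,0,0.02,-0.6,-0.015,0,0,0,0,0.035,-0.6,-0.02,0,0,0,0,0.05,-0.6,-0.03,0,0,0,0,0.065,-0.6,-0.035,0,0,0,0,0.074,-0.6,-0.035,0,0,0,0,0.074,-0.6,-0.035,0,0,0,0,0.074,-0.6]' 30
cat > look.py <<'E'
from h import *
import sys
s=env.get_state();p,d=snap('top');c=eyes.calibration('top')
v,u=np.mgrid[130:260,190:400];W=world('top',u,v,d[130:260,190:400].astype(float));z=W[...,2]
m=(z>.037)&(z<.047)&(W[...,0]<.56)&(W[...,1]<s['tcp_pos'][1]+.02)&(W[...,1]>-.02)&(W[...,0]>.4)
q=np.ascontiguousarray(W[m][:,:2],dtype=np.float32);print('foot',m.sum(),cv2.minAreaRect(q))
m=(z>.058)&(z<.072)&(W[...,1]>.32)&(W[...,1]<.37)&(W[...,0]<.51)&(W[...,0]>.45);print('post',m.sum(),W[m].mean(0) if m.any() else 0)
for n,a in(('top',p[130:260,190:400]),('side',snap('side')[0][120:250,230:330])):
    cv2.imwrite(f'pics/{n}{sys.argv[1]}.png',cv2.resize(a[:,:,::-1],None,fx=3.8,fy=3.8,interpolation=cv2.INTER_CUBIC))
print(s['tcp_pos'],s['wrist_force'],s['finger_gap'])
E
python3 look.py 2
```

```text
clock: 3.98
tcp_pos: [0.4803, 0.1774, 0.0696]
orientation: [-0.001, 0.708, -0.706, 0.001]
wrist_force: [2.9, -1.8, -2.8]
finger_gap: 0.0325
grip_force: 30.6
foot 195 ((0.4774024784564972, 0.15085336565971375), (0.08902028203010559, 0.0831267312169075), 89.31761169433594)
post 34 [0.47439775 0.3507009  0.06405528]
[0.48028626 0.1774358  0.06962119] [ 2.90900475 -1.76098548 -2.78982261] 0.03251498057832144
```

View pics/top2.png

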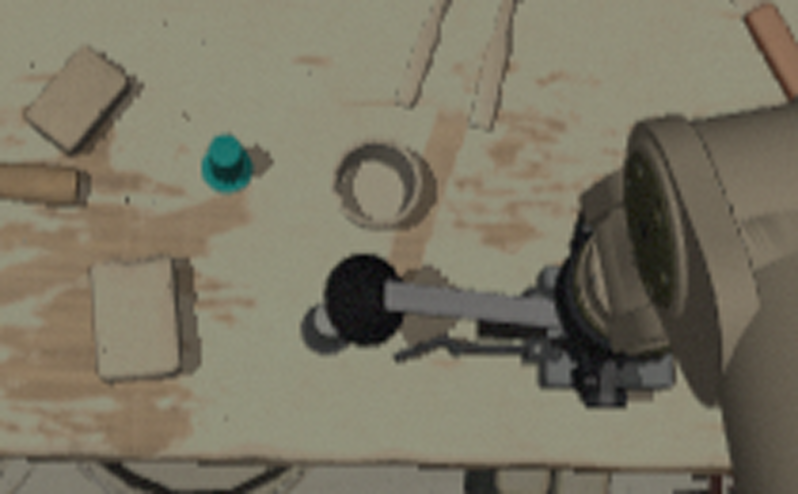

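The lamp is now square to the post: the left jaw tip at (397,357) and the foot both lie in line with it, and the stone and pot are clear. I'll slide it 55 mm, then release.

```bash
python3 -m jog '[0,0.03,0,0,0,0.002,-0.6,-0.005,0.07,0,0,0,0.003,-0.6,-0.005,0.11,0,0,0,0.003,-0.6,-0.005,0.15,0,0,0,0.003,-0.6,-0.005,0.19,0,0,0,0.003,-0.6,-0.005,0.23,0,0,0,0.003,-0.6,-0.005,0.26,0,0,0,0.003,-0.6,-0.005,0.275,0,0,0,0.003,-0.6,-0.005,0.275,0,0,0,0.003,-0.6,-0.005,0.275,0,0,0,0.003,-0.6]'; python3 -m jog '[0,0,0,0,0,0,-0.3,0,0,0,0,0,0,0,0,0,0,0,0,0,0.4,0,0,0,0,0,0,0.8,0,0,0,0,0,0,1,0,0,0,0,0,0,1,0,0,0,0,0,0,1,0,0,0,0,0,0,1]'; python3 -m jog '[0,0,0.1,0,0,0,1,0,0,0.3,0,0,0,1,0,0,0.5,0,0,0,1,0,-0.2,0.6,0,0,0,1,0,-0.4,0.6,0,0,0,1,0,-0.6,0.6,0,0,0,0,0,-0.7,0.6,0,0,0,-1,0,-0.7,0.6,0,0,0,-1,0,-0.7,0.6,0,0,0,-1]'
python3 look.py 3
python3 - <<'E'
from h import *
s=env.get_state();p,d=snap('wrist');cv2.imwrite('pics/w3.png',p[:,:,::-1]);W=wristW(d,s);z=W[...,2]
m=(z>.037)&(z<.047)&(d>0)&(abs(W[...,0]-.478)<.06)&(abs(W[...,1]-.205)<.055)
q=W[m].astype(np.float32);print('wfoot',cv2.minAreaRect(np.ascontiguousarray(q[:,:2])),m.sum())
m=(z>.058)&(z<.07)&(abs(W[...,0]-.478)<.025)&(abs(W[...,1]-.3435)<.025);print('post',np.median(W[m],axis=0),m.sum())
E
```

```text
clock: 4.92
tcp_pos: [0.4778, 0.2317, 0.07]
orientation: [0.001, 0.711, -0.703, 0.001]
wrist_force: [-0.4, -6.7, 6.3]
finger_gap: 0.0326
grip_force: 32.0
clock: 5.58
tcp_pos: [0.4778, 0.2328, 0.0692]
orientation: [0.0, 0.712, -0.702, -0.0]
wrist_force: [0.4, -1.0, 0.5]
finger_gap: 0.0856
grip_force: 0.0
clock: 6.33
tcp_pos: [0.478, 0.0918, 0.1895]
orientation: [-0.0, 0.711, -0.703, -0.0]
wrist_force: [0.1, 0.0, -1.1]
finger_gap: 0.0385
grip_force: 0.0
foot 0 ((0.0, 0.0), (0.0, 0.0), 0.0)
post 0 0
[0.47799789 0.09179694 0.18948598] [ 0.1220527   0.00325921 -1.12920353] 0.038470952010747274
wfoot ((0.47958889603614807, 0.19294191896915436), (0.08338222652673721, 0.08583184331655502), 0.15090802311897278) 2318
post [nan nan nan] 0
  return _methods._mean(a, axis=axis, dtype=dtype,
  ret = um.true_divide(
```

View pics/w3.png

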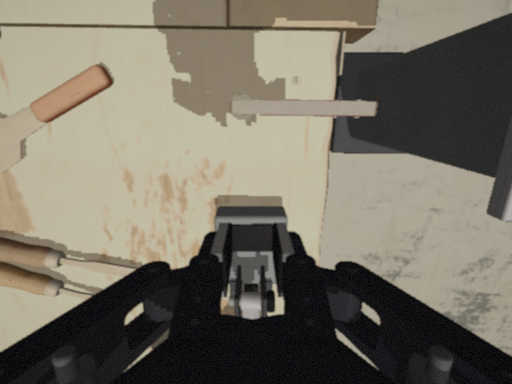

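The foot lies at x≈0.4796 against the post's 0.4785, and it is square within 0.2°. I'll go down behind the back face with the fingers half open, then push.

```bash
python3 -m jog '[0.005,0,-0.2,0,0,0,0,0.005,0,-0.4,0,0,0,0,0.005,0,-0.6,0,0,0,0,0.005,0,-0.75,0,0,0,0,0.005,0,-0.85,0,0,0,0,0.005,0,-0.88,0,0,0,0,0.005,0,-0.88,0,0,0,0]'; python3 -m jog '[0,0.08,0,0,0,0,0,0,0.16,0,0,0,0,0,0,0.22,0,0,0,0,0,0,0.26,0,0,0,0,0,0,0.3,0,0,0,0,0,0,0.33,0,0,0,0,0,0,0.36,0,0,0,0,0,0,0.36,0,0,0,0,0]'
```

```text
clock: 7.07
tcp_pos: [0.4772, 0.0937, 0.0116]
orientation: [0.001, 0.712, -0.702, -0.001]
wrist_force: [-0.4, 0.3, -0.4]
finger_gap: 0.0424
grip_force: 0.0
clock: 7.73
tcp_pos: [0.4804, 0.1651, 0.0149]
orientation: [-0.001, 0.712, -0.702, 0.002]
wrist_force: [0.0, -4.6, 2.9]
finger_gap: 0.0428
grip_force: 2.0
```

```bash
python3 -m jog '[0,0.015,0,0,0,0,0,0,0.03,0,0,0,0,0,0,0.045,0,0,0,0,0,0,0.06,0,0,0,0,0,0,0.06,0,0,0,0,0]';python3 -m jog '[0,0.01,0,0,0,0,0,0,0.02,0,0,0,0,0,0,0.03,0,0,0,0,0,0,0.03,0,0,0,0,0]'
python3 - <<'E'
from h import *
f=lambda:print(env.get_state()['tcp_pos'],env.get_state()['wrist_force'])
f();snap('top')
f=np.load('pics/top.npz');d=f['d']
v,u=np.mgrid[150:250,205:385];W=world('top',u,v,d[150:250,205:385].astype(float));z=W[...,2]
p=snap('side')[0][120:230,220:330]
cv2.imwrite('pics/side4.png',cv2.resize(p[:,:,::-1],None,fx=5,fy=5,interpolation=cv2.INTER_CUBIC))
E
```

```text
clock: 8.15
tcp_pos: [0.4804, 0.176, 0.0149]
orientation: [-0.0, 0.711, -0.703, 0.002]
wrist_force: [0.2, -6.6, 4.6]
finger_gap: 0.0428
grip_force: 3.7
clock: 8.48
tcp_pos: [0.4804, 0.182, 0.0148]
orientation: [-0.0, 0.711, -0.703, 0.002]
wrist_force: [0.9, -7.1, 4.2]
finger_gap: 0.0426
grip_force: 3.5
[0.48040256 0.18202488 0.01484848] [ 0.88751306 -7.10542861  4.20050262]
```

View pics/side4.png

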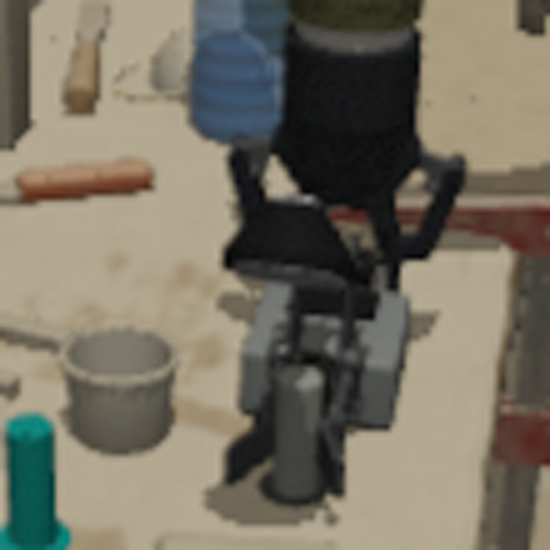

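The post (300,420) stands inside the jaw mouth, between both jaws, and the pot is undisturbed. The force is still about 7 N, so I'll keep pushing in small steps.

```bash
for i in 1; do python3 -m jog '[0,0.01,0,0,0,0,0,0,0.02,0,0,0,0,0,0,0.02,0,0,0,0,0]'; done; python3 -m jog '[0,0.01,0,0,0,0,0,0,0.02,0,0,0,0,0,0,0.02,0,0,0,0,0]'; python3 -m jog '[0,0.01,0,0,0,0,0,0,0.02,0,0,0,0,0,0,0.02,0,0,0,0,0]'
```

```text
clock: 8.83
tcp_pos: [0.4804, 0.1861, 0.0148]
orientation: [-0.0, 0.711, -0.703, 0.002]
wrist_force: [1.6, -6.5, 5.0]
finger_gap: 0.0427
grip_force: 3.3
clock: 9.08
tcp_pos: [0.4804, 0.1874, 0.0149]
orientation: [0.002, 0.711, -0.703, 0.004]
wrist_force: [0.2, -17.4, 7.6]
finger_gap: 0.0428
grip_force: 8.6
clock: 9.33
tcp_pos: [0.4803, 0.1874, 0.015]
orientation: [0.005, 0.71, -0.704, 0.007]
wrist_force: [1.4, -31.3, 10.9]
finger_gap: 0.0427
grip_force: 15.9
```

It came to a hard stop at 31 N. I'll back off and measure the foot against the post.

```bash
python3 -m jog '[0,-0.1,0,0,0,0,0,0,-0.2,0,0,0,0,0,0,-0.3,0.2,0,0,0,0,0,-0.3,0.4,0,0,0,0,0,-0.3,0.6,0,0,0,0,0,-0.3,0.8,0,0,0,0,0,-0.3,0.95,0,0,0,-1,0,-0.3,0.95,0,0,0,-1,0,-0.3,0.95,0,0,0,-1]'
python3 - <<'E'
from h import *
s=env.get_state();p,d=snap('wrist');W=wristW(d,s);z=W[...,2]
m=(z>.037)&(z<.047)&(d>0)&(abs(W[...,0]-.478)<.06)&(W[...,1]>.17)&(W[...,1]<.3)
q=W[m].astype(np.float32);print('wfoot',cv2.minAreaRect(np.ascontiguousarray(q[:,:2])),m.sum(),np.percentile(q[:,1],[.5,2,50,98]),s['tcp_pos'])
p,d=snap('top');W=world('top',*np.meshgrid(np.arange(512),np.arange(384)),d.astype(float));z=W[...,2]
m=(z>.037)&(z<.047)&(abs(W[...,0]-.478)<.06)&(W[...,1]>.12)&(W[...,1]<.3)
q=W[m].astype(np.float32);print('tfoot',cv2.minAreaRect(np.ascontiguousarray(q[:,:2])),m.sum(),np.percentile(q[:,1],[.5,2,50,98]))
cv2.imwrite('pics/top5.png',cv2.resize(p[150:250,205:345,::-1],None,fx=5,fy=5,interpolation=cv2.INTER_CUBIC))
p=snap('side')[0][150:230,240:320];cv2.imwrite('pics/side5.png',cv2.resize(p[:,:,::-1],None,fx=7,fy=7,interpolation=cv2.INTER_CUBIC))
E
```

```text
clock: 10.08
tcp_pos: [0.4807, 0.1356, 0.2063]
orientation: [-0.003, 0.712, -0.702, 0.002]
wrist_force: [-0.1, -1.0, -1.7]
finger_gap: 0.0069
grip_force: 0.0
wfoot ((0.4786791205406189, 0.24678562581539154), (0.08430458605289459, 0.09875892102718353), 1.2581312656402588) 1218 [0.19771404 0.19825018 0.22826357 0.29335431] [0.48067228 0.13560538 0.2063047 ]
tfoot ((0.47682520747184753, 0.24868355691432953), (0.08357992023229599, 0.10055852681398392), 1.022065281867981) 839 [0.1992897  0.19993271 0.23746707 0.29315898]
```

View pics/side5.png

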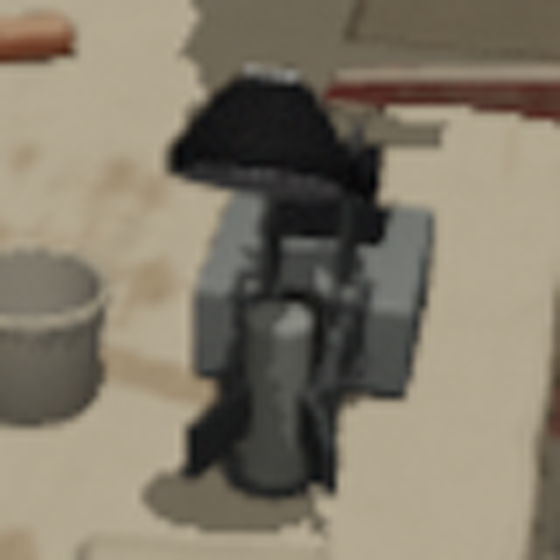

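The back face is at y=0.1975, so the post stands at lamp x≈106–107 mm, past the throat and against the rubber stop. In the side view the post is enclosed between the jaws, with the jaw tips at (190,470) and (330,485) beyond it, and the pot is in place. Next I'll go above the bar, 60 mm out from its pivot, and press with closed fingers.

```bash
python3 -m jog '[-0.005,0.2,0,0,0,0,-1,-0.01,0.4,0,0,0,0,-1,-0.01,0.6,0,0,0,0,-1,-0.01,0.8,0,0,0,0,-1,-0.01,0.95,0,0,0,0,-1,-0.01,0.985,0,0,0,0,-1,-0.01,0.985,0,0,0,0,-1,-0.01,0.985,-0.1,0,0,0,-1,-0.01,0.985,-0.2,0,0,0,-1,-0.01,0.985,-0.2,0,0,0,-1]'; python3 -m jog '[0,0,-0.04,0,0,0,-1,0,0,-0.08,0,0,0,-1,0,0,-0.12,0,0,0,-1,0,0,-0.16,0,0,0,-1,0,0,-0.2,0,0,0,-1,0,0,-0.2,0,0,0,-1]'
```

```text
clock: 11.07
tcp_pos: [0.4742, 0.3291, 0.1586]
orientation: [0.004, 0.711, -0.703, -0.001]
wrist_force: [-1.0, 0.3, -0.3]
finger_gap: -0.0003
grip_force: 0.0
clock: 11.57
tcp_pos: [0.4764, 0.3313, 0.1218]
orientation: [0.001, 0.712, -0.703, -0.0]
wrist_force: [0.3, -0.6, 0.7]
finger_gap: 0.0001
grip_force: 0.0
```

```bash
python3 -m jog '[0.005,0,-0.02,0,0,0,-1,0.01,0,-0.04,0,0,0,-1,0.01,0,-0.06,0,0,0,-1,0.01,0,-0.06,0,0,0,-1]';  python3 -m jog '[0,0,-0.02,0,0,0,-1,0,0,-0.04,0,0,0,-1,0,0,-0.05,0,0,0,-1,0,0,-0.05,0,0,0,-1]'
python3 - <<'E'
from h import *
print(env.get_state()['wrist_force'])
p=snap('side')[0][130:230,230:330];cv2.imwrite('pics/side6.png',cv2.resize(p[:,:,::-1],None,fx=5.5,fy=5.5,interpolation=cv2.INTER_CUBIC))
E
```

```text
clock: 11.9
tcp_pos: [0.479, 0.3318, 0.1107]
orientation: [0.0, 0.712, -0.702, 0.0]
wrist_force: [0.1, -0.6, -0.1]
finger_gap: 0.0001
grip_force: 0.0
clock: 12.23
tcp_pos: [0.4788, 0.3316, 0.1007]
orientation: [0.0, 0.712, -0.702, -0.0]
wrist_force: [-0.3, 0.2, 0.0]
finger_gap: -0.0003
grip_force: 0.0
[-0.32488866  0.20304389  0.01219936]
```

View pics/side6.png

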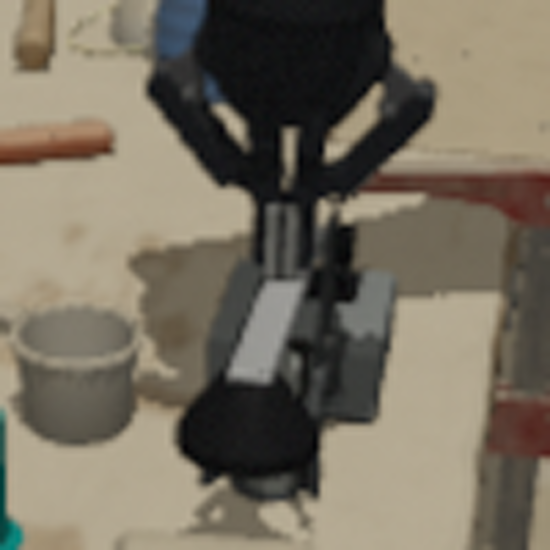

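The bar (270,330) has come down and now looks roughly level over the post, with the shade at (250,430). I'll lift off and measure its slope by depth.

```bash
python3 -m jog '[0,0,0.1,0,0,0,-1,0,0,0.3,0,0,0,-1,0,0,0.5,0,0,0,-1,0,-0.25,0.65,0,0,0,-1,0,-0.5,0.75,0,0,0,-1,0,-0.75,0.75,0,0,0,-1,0,-0.8,0.75,0,0,0,-1,0,-0.8,0.75,0,0,0,-1]'
cat > bar.py <<'E'
from h import *
s=env.get_state();print(s['tcp_pos'])
for n in('wrist','top'):
    p,d=snap(n)
    W=wristW(d,s) if n=='wrist' else world('top',*np.meshgrid(np.arange(512),np.arange(384)),d.astype(float))
    x,y,z=W[...,0],W[...,1],W[...,2]
    for k in range(2):
        m=(d>0)&(y>.29)&(y<.40)&(abs(x-.478)<.012)&(z>.075)&(z<.19)
    if m.sum()>10:
        c=np.polyfit(y[m],z[m],1);print(n,m.sum(),'slope',c[0],'z@pivot',np.polyval(c,.2725),'dx/dy',np.polyfit(y[m],x[m],1)[0])
    m=(z>.037)&(z<.047)&(abs(x-.478)<.06)&(y>.17)&(y<.245)&(d>0);print('back',np.percentile(y[m],1) if m.any() else 0)
E
python3 bar.py
```

```text
clock: 12.95
tcp_pos: [0.4791, 0.1665, 0.2528]
orientation: [0.0, 0.71, -0.704, 0.001]
wrist_force: [0.5, -0.4, -0.1]
finger_gap: -0.0001
grip_force: 0.0
[0.4790912  0.16653573 0.25275562]
wrist 207 slope 0.07748969406669429 z@pivot 0.09513784836856967 dx/dy -0.00886930784283781
back 0.19837565455466172
top 307 slope 0.07551705334675655 z@pivot 0.0945471602332092 dx/dy -0.011409847988082006
back 0.19927778314801875
```

The bar slope is +0.077, so it still needs a little. I'll press farther out (90 mm) down to bar-top height 0.095.

```bash
python3 -m jog '[0,0.2,0,0,0,0,-1,0,0.4,0,0,0,0,-1,0,0.6,0,0,0,0,-1,0,0.8,0,0,0,0,-1,0,0.95,0,0,0,0,-1,0,0.95,-0.15,0,0,0,-1,0,0.95,-0.3,0,0,0,-1,0,0.95,-0.45,0,0,0,-1,0,0.95,-0.6,0,0,0,-1,0,0.95,-0.7,0,0,0,-1,0,0.95,-0.7,0,0,0,-1,0,0.95,-0.7,0,0,0,-1]'; python3 -m jog '[0,0,-0.02,0,0,0,-1,0,0,-0.035,0,0,0,-1,0,0,-0.05,0,0,0,-1,0,0,-0.065,0,0,0,-1,0,0,-0.07,0,0,0,-1,0,0,-0.07,0,0,0,-1]'
```

```text
clock: 14.05
tcp_pos: [0.4772, 0.3623, 0.1098]
orientation: [0.002, 0.712, -0.702, -0.001]
wrist_force: [0.4, 0.5, 0.7]
finger_gap: -0.0001
grip_force: 0.0
clock: 14.55
tcp_pos: [0.4793, 0.3619, 0.0977]
orientation: [-0.0, 0.712, -0.703, 0.0]
wrist_force: [-0.2, -0.1, 0.9]
finger_gap: -0.0004
grip_force: 0.3
```

```bash
python3 -m jog '[0,0,-0.006,0,0,0,-1,0,0,-0.012,0,0,0,-1,0,0,-0.012,0,0,0,-1,0,0,-0.012,0,0,0,-1]';  python3 -m jog '[0,0,0.1,0,0,0,-1,0,0,0.3,0,0,0,-1,0,0,0.5,0,0,0,-1,0,-0.25,0.65,0,0,0,-1,0,-0.5,0.75,0,0,0,-1,0,-0.75,0.75,0,0,0,-1,0,-0.95,0.75,0,0,0,-1,0,-0.95,0.75,0,0,0,-1,0,-0.95,0.75,0,0,0,-1]'; python3 bar.py
python3 - <<'E'
from h import *
a=np.load('pics/top.npz')['p'];b=snap('side')[0]
a=cv2.resize(a[150:250,205:345],(700,500));cv2.imwrite('pics/end.png',np.vstack([a[100:400,50:650],cv2.resize(b[150:230,210:330],(600,300))])[:600,:,::-1])
E
```

```text
clock: 14.88
tcp_pos: [0.479, 0.3617, 0.0949]
orientation: [0.0, 0.712, -0.703, 0.0]
wrist_force: [1.4, -0.4, 2.1]
finger_gap: 0.0001
grip_force: 0.4
clock: 15.63
tcp_pos: [0.4787, 0.1668, 0.2456]
orientation: [0.001, 0.71, -0.705, 0.001]
wrist_force: [0.2, -0.4, -0.4]
finger_gap: 0.0002
grip_force: 0.0
[0.47870783 0.16676743 0.2456333 ]
wrist 206 slope -0.006592464137591654 z@pivot 0.09501100611128778 dx/dy -0.004834540624947852
back 0.1983555232797933
top 298 slope 0.004131706851310325 z@pivot 0.09375112509495054 dx/dy -0.01827217031551743
back 0.19924456332433033
```

View pics/end.png

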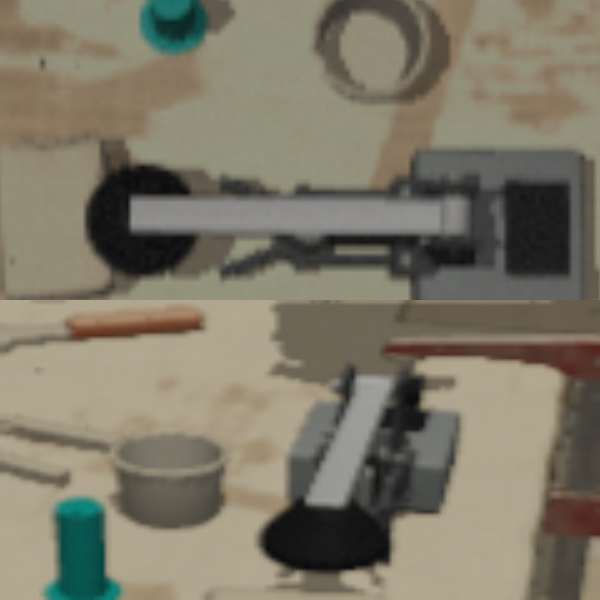

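The arm is level (slope within 0.007). The post shows at (310,240) behind the jaws' pinch at (285,245), and the pot and stone haven't moved.

```bash
python3 -c "
from workcell import env
print(env.hand_in())"
```

```text
the job is handed in; nothing more can be done
None
```

I handed the job in at about 16 s: by camera measurement the lamp's jaws are snapped round the steel post and its arm is level to within 0.01 rad, with the stone and pot left where they stood (no verdict was returned; I slid the lamp partway held by its pivot cheeks, then pushed it home on its back face).

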